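Fit-test mallet sleeves on gauge pins and sort them

ROBOT

A 7-joint arm with a two-finger parallel gripper is mounted at the origin on the work surface. World frame = base frame: x ahead of the robot, y to its left, z up, the work surface at z = 0. Lengths are in m, angles in rad, forces in N, time in s.
With the tool pointing down it reaches from about 0.35 to 0.9 m from the base axis. Payload 19.9 kg.
Tool frame: the origin (TCP) lies midway between the tips of the shut fingers; the grasp point (between the pads) lies 19 mm behind it; z points along the fingers, y is the direction in which the jaws open and shut (so a half turn about z gives the same grasp; the last joint's range is limited). The gripper opens to 85 mm and grips with 20 to 120 N. Pads are 22 mm wide; open, the fingers measure 114 mm over their backs; the gripper's body (76 mm by 85 mm) begins 54 mm behind the grasp point. The pads swing forward as they close: fully open they stand 13 mm farther back than shut.
Start: joints at [-1.232, 0.417, -0.01, 1.614, 0.005, 1.111, -0.053], TCP at [0.232, 0.58, 0.231] pointing down, gripper open.
Joint ranges: [-2.81, 2.81], [-0.39, 2.02], [-1.27, 1.25], [0.06, 2.57], [-1.19, 4.33], [0.19, 2], [-2.82, 2.82]. Speed limits (rad/s): [1.89, 1.89, 2.39, 2.39, 3.01, 3.01, 3.01].

INTERFACE

Orientations are given as [roll, pitch, yaw] about the fixed x, y, z axes, in that order (R = Rz(yaw) Ry(pitch) Rx(roll)).
In Python, from plant import move_ptp, move_linear, move_j, set_gripper, hold, inverse_kinematics, grab_frame, calibration, PlanningError, hand_in, read_time, read_q, read_joint_vel, read_joint_torque, read_tool_pos, read_tool_rot, read_contact_force, read_moment, read_finger_gap gives the robot as it stands. Calls block until the motion is done:
- move_ptp(position, orientation): joint-space move of the TCP to a pose.
- move_linear(position, frame=None, speed=0.15, max_force=None): straight line of the TCP; frame=None keeps the orientation; speed is the mean speed in m/s. With max_force (N) it stops when the force on the tool has changed by that much, and returns True; else False.
- move_j(angles): joint-space move.
- set_gripper(opening, force=None): finger opening in m; force is the grip in N (None keeps the last); returns when the fingers have stopped.
- hold(seconds).
- inverse_kinematics(position, orientation): joint angles nearest the present ones, or None.
- grab_frame(name): name is "scene" or "top"; returns the picture (420x560x3 uint8, blue, green, red); there is no depth.
- calibration(name): a dict with "camera_matrix" (3x3 intrinsics, pixels), "world_from_camera" (4x4, takes a point from camera to world coordinates). Camera axes: x right, y up, looking along -z (the intrinsics and any distortion apply to the point x, -y, -z); pixel columns grow to the right and rows downward; lengths in m; the calibration is good to about 2 mm. A picture is of the moment at which its call begins. calibration takes no time and is no camera call.
A pose or a line that the arm cannot do raises PlanningError and nothing moves.
- hand_in(): hands the job in, once; it reports no verdict.
Readings, each from a call of its own:
- read_time(): time.
- read_q(): joint angles.
- read_joint_vel(): joint speeds.
- read_joint_torque(): joint torques, N m.
- read_tool_pos(): TCP position.
- read_tool_rot(): TCP orientation.
- read_contact_force(): force on the tool from outside, world axes, zero at the start.
- read_moment(): the same for the moment, N m.
- read_finger_gap(): finger opening in m.
Only numpy, scipy, OpenCV 4.12 (cv2) and the standard library are available. Lean on these libraries where they do the work, as an engineer would, in place of code of your own. Each camera call takes 0.05 s, during which the arm holds its last target.

TASK

Two steel mallet sleeves lie in the two lanes of the fit gauge. First slide both along their lanes onto their pins, as far as they will go: one slides fully home against the end block, the other is too tight and stops at the tip of its pin, and both must be left so at the same time. Then put the one that fits in the rectangular white kit box and the tight one in the round dark dish, and leave the mallet, the screwdriver and the glue jar where they are.

Things in the scene. Friction and masses are not known exactly. Their poses are not given: they have to be found in the camera images.
- sleeve_p: plain steel sleeve (short tube), outside diameter 30 mm, length 36 mm, 90 to 200 g; origin at its centre, x along its axis. At the start it lies in one of the two lanes (drawn at random), between the lane's open end and the pin, axis along the lane, 34 mm high. One sleeve has a 17 mm bore, the other 11 mm; which is which is not said.
- sleeve_q: plain steel sleeve (short tube), outside diameter 30 mm, length 36 mm, 90 to 200 g; origin at its centre, x along its axis. At the start it lies in one of the two lanes (drawn at random), between the lane's open end and the pin, axis along the lane, 34 mm high. One sleeve has a 17 mm bore, the other 11 mm; which is which is not said.
- gauge: fixed two-lane fit gauge; origin on the table midway between the lanes, x along the lanes away from the robot, y to the left lane, z up. Base plate x -110 to 95 mm, 150 mm wide, 10 mm thick. Lane centre lines at y = +45 and -45 mm, from x = -100 to 75 mm. End block x 75 to 95 mm, 55 mm high, full width; two fixed 14 mm pins, 30 mm long, point back from it along the lanes.
- home_left (a point): where the centre of a sleeve lies that is fully home on the left pin, against the end block: gauge x = 57, y = +45, height 34 mm. The lane is a 90 degree V of two thin strips carrying the sleeve with its axis 34 mm high; the strips' upper edges are 25 mm high and reach 14 mm to either side of the lane centre, so fingers fit beside a sleeve. Lanes are polished: a sleeve slides with about 1 N.
- home_right (a point): the same for the right pin and lane: gauge x = 57, y = -45, height 34 mm
- tip_stop_left (a point): where the centre of a sleeve lies that is too tight and rests against the tip of the left pin: gauge x = 27, y = +45, height 34 mm. The pin's axis is 34 mm high, its tip at gauge x = 45 mm.
- tip_stop_right (a point): the same for the right pin: gauge x = 27, y = -45, height 34 mm
- kit_box: fixed white rectangular open box, 120 (its x) by 150 (its y) mm outside, 40 mm high, walls and floor about 4 mm; origin under its centre on the table. It stands to the left or the right of the gauge.
- dish: fixed dark steel round dish, outside diameter 136 mm at the rim, 124 mm at the foot, 32 mm high, wall and floor 4 mm; origin under its centre on the table. It stands on the other side of the gauge.
- mallet: bystander: mallet with a black rubber head and a steel rod handle, 290 mm long, 48 mm high, lying across beyond the gauge; its x runs from the handle to the head, whose middle is 100 mm from the origin; leave it
- screwdriver: bystander: screwdriver, 170 mm long along its x, lying beyond the receiver on the right; leave it
- glue_jar: bystander: closed jar, diameter 54 mm, 60 mm high, standing beyond the receiver on the left; origin under its centre; leave it
Not all that is in view belongs to the job. Leave any orange or purple look-alike of the sleeve_p alone.

How it is judged:
By the outcome, as a careful person would: the job done as asked, in the order asked, and still so for the second after the job is handed in, with the robot touching nothing.
It also fails if it takes over 64 s, if anything falls off the work surface, if the arm or the gripper's body presses on something with over 40 N, if the wrist force passes 120 N, or if a joint passes its speed limit or range.

## Working session

There is one attempt and no reset: what is moved stays moved. The work goes in short steps, each a Python script; the robot and the scene stay as the last script left them, time stands still between calls to the robot, and variables do not carry over. Pictures are saved under pics/ and viewed, and the job is handed in when it is done.

```bash
ls; mkdir -p pics; python3 - <<'E'
from plant import *
import cv2
for n in("scene","top"):
    f=grab_frame(n); cv2.imwrite(f"pics/{n}0.png",f)
    c=calibration(n); print(n,c)
print(read_time(),read_tool_pos(),read_tool_rot(),read_finger_gap())
E
```

```text
pics
scene {'camera_matrix': array([[527.33624225,   0.        , 279.65152138],
       [  0.        , 527.33624225, 210.59680947],
       [  0.        ,   0.        ,   1.        ]]), 'world_from_camera': array([[-0.37316393, -0.65600864,  0.65604981,  1.33554295],
       [ 0.92764319, -0.27530217,  0.2523625 ,  0.29214864],
       [ 0.01505996,  0.70275272,  0.71127478,  0.89755826],
       [ 0.        ,  0.        ,  0.        ,  1.        ]])}
top {'camera_matrix': array([[452.01326445,   0.        , 276.67484003],
       [  0.        , 452.01326445, 199.32833645],
       [  0.        ,   0.        ,   1.        ]]), 'world_from_camera': array([[-0.00267057,  0.98388809, -0.1787655 ,  0.43143774],
       [-0.99995854, -0.00418373, -0.00808802, -0.00531818],
       [-0.00870561,  0.17873648,  0.98385847,  0.95179882],
       [ 0.        ,  0.        ,  0.        ,  1.        ]])}
0.1 [0.23159551 0.58016952 0.23072762] [-3.14051120e+00  8.95040385e-05  2.76181765e+00] 0.08531034257264868
```

View pics/scene0.png

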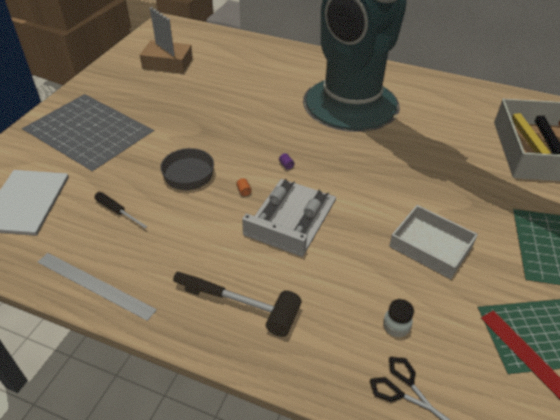

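View pics/top0.png

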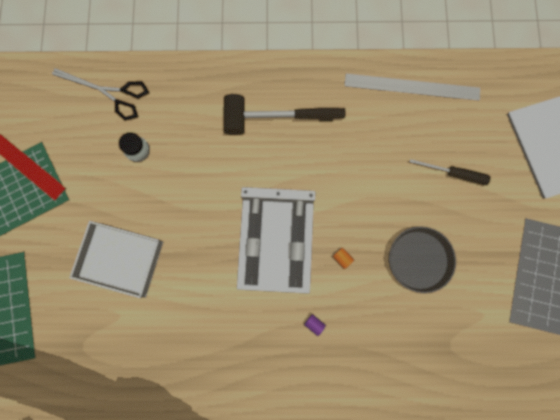

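The scene view shows the gauge at about (290,215), the kit box at (433,240) and the dish at (188,170). In the top view the gauge is at (277,240), the kit box at (117,260) and the dish at (421,260). Orange and purple decoys sit at (344,259) and (315,325). Next I'll enlarge the crops.

```bash
python3 - <<'E'
import cv2,numpy as np
t=cv2.imread('pics/top0.png'); s=cv2.imread('pics/scene0.png')
a=cv2.resize(t[180:300,225:330],None,fx=5,fy=5,interpolation=cv2.INTER_CUBIC);cv2.imwrite('pics/topg.png',a)
b=cv2.resize(s[170:260,235:345],None,fx=6,fy=6,interpolation=cv2.INTER_CUBIC);cv2.imwrite('pics/scg.png',b)
c=np.vstack([cv2.resize(t[210:310,60:180],None,fx=3,fy=3),cv2.resize(t[210:310,365:485],None,fx=3,fy=3)])[:600];cv2.imwrite('pics/recv.png',c)
E
```

```text
(no output)
```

View pics/topg.png

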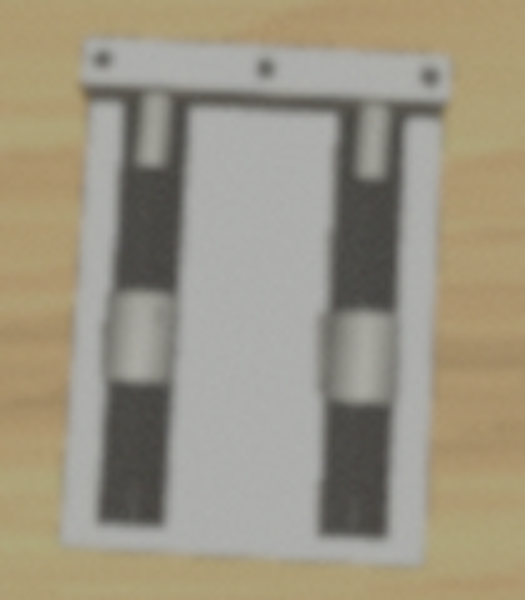

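View pics/scg.png

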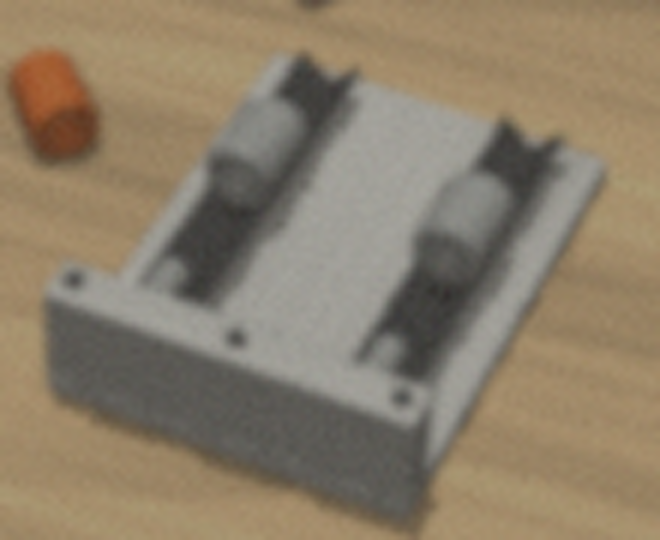

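View pics/recv.png

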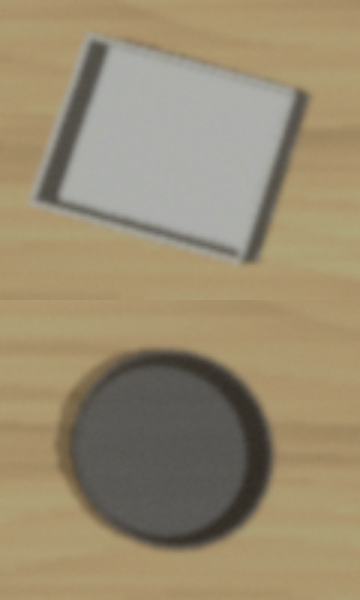

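```bash
cat > h.py <<'E'
import numpy as np, cv2
from plant import *
from scipy.optimize import least_squares
def ray(cam,u,v):
    c=calibration(cam);K=c["camera_matrix"];T=c["world_from_camera"]
    d=np.array([(u-K[0,2])/K[0,0],-(v-K[1,2])/K[1,1],-1.0])
    return T[:3,3],T[:3,:3]@d
def at(cam,u,v,z):
    o,d=ray(cam,u,v);return o+d*(z-o[2])/d[2]
def proj(cam,p):
    c=calibration(cam);K=c["camera_matrix"];T=c["world_from_camera"]
    q=T[:3,:3].T@(np.asarray(p)-T[:3,3])
    return np.array([K[0,2]+K[0,0]*q[0]/-q[2],K[1,2]-K[1,1]*q[1]/-q[2]])
E
cat > m.py <<'E'
from h import *
T=lambda u,v:(225+u/5-.4,180+v/5-.4)
S=lambda u,v:(235+u/6-.4,170+v/6-.4)
top=[((-110,75,10),T(62,543)),((-110,-75,10),T(422,565)),((95,75,55),T(83,40)),((95,-75,55),T(450,57)),((75,75,55),T(83,90)),((75,-75,55),T(447,103))]
sc=[((95,-75,55),S(47,292)),((95,75,55),S(415,425)),((75,-75,55),S(85,262)),((-110,75,10),S(605,158)),((-110,-75,10),S(280,55))]
def fit(obs):
    def W(p,l):
        l=np.array(l)/1000;c,s=np.cos(p[2]),np.sin(p[2])
        return [p[0]+c*l[0]-s*l[1],p[1]+s*l[0]+c*l[1],l[2]]
    r=least_squares(lambda p:np.concatenate([proj(cam,W(p,l))-px for cam,l,px in obs]),[.47,0,0])
    print(r.x,np.round(r.fun,1)); return r.x
a=[("top",*o) for o in top];b=[("scene",*o) for o in sc]
fit(a);fit(b);p=fit(a+b)
c,s=np.cos(p[2]),np.sin(p[2])
for n,tu in(("L",T(140,336)),("R",T(360,357))):
    w=at("top",*tu,.046); d=w[:2]-p[:2]; print(n,w,[c*d[0]+s*d[1],-s*d[0]+c*d[1]])
R1=lambda u,v:(60+u/3-.3,210+v/3-.3); R2=lambda u,v:(365+u/3-.3,210+(v-300)/3-.3)
cs=np.array([at("top",*R1(*k),.04) for k in((88,33),(310,92),(250,263),(32,203))])
print("box",cs.mean(0),[np.linalg.norm(cs[i]-cs[i-1]) for i in range(4)],np.arctan2(*(cs[0]-cs[3])[[1,0]]))
l,r,t_,b_=[at("top",*R2(*k),.032) for k in((68,440),(273,450),(165,348),(178,549))]
print("dish",l,r,t_,b_)
for k in (S(55,105),):
    pass
print("orange",at("scene",*S(55,100),.012),"purple",at("top",315,325,.012))
E
python3 m.py
```

```text
[ 0.52133877  0.00456361 -0.05370247] [-0.6  1.3  0.7  0.7 -0.2 -0.7  0.4 -0.5 -0.9 -1.   0.6  0. ]
[ 0.52241311  0.00646054 -0.05141179] [-0.   0.4  1.2  0.3 -2.2 -0.4  1.3  0.  -0.3 -0.7]
[ 0.52154115  0.00522402 -0.05299149] [-0.9  1.2  0.4  0.6 -0.6 -0.7  0.  -0.6 -1.2 -1.1  0.3 -0.1 -0.4 -0.1
  0.7 -0.2 -2.5 -0.9  1.  -0.3 -0.6 -1.1]
L [0.49974744 0.05052703 0.046     ] [np.float64(-0.024162669586499066), np.float64(0.044085076809283946)]
R [ 0.49110019 -0.03733598  0.046     ] [np.float64(-0.02814396522713232), np.float64(-0.04411262003115547)]
box [0.47748672 0.32465517 0.04      ] [np.float64(0.11754067792751423), np.float64(0.15832199732639152), np.float64(0.11786082705257322), np.float64(0.15253087054043643)] -0.2511268101391742
dish [ 0.48064715 -0.22078886  0.032     ] [ 0.47355181 -0.3577076   0.032     ] [ 0.54261886 -0.28952416  0.032     ] [ 0.40866303 -0.29020197  0.032     ]
orange [ 0.47467159 -0.13532803  0.012     ] purple [ 0.34510963 -0.07395057  0.012     ]
```

```bash
cat >> h.py <<'E'
G=np.array([0.5215,0.0052,-0.053])
def g2w(x,y,z):
    c,s=np.cos(G[2]),np.sin(G[2]);x,y=x/1000,y/1000
    return [G[0]+c*x-s*y,G[1]+s*x+c*y,z/1000]
def w2g(p):
    c,s=np.cos(G[2]),np.sin(G[2]);d=np.array(p)[:2]-G[:2]
    return np.round([1000*(c*d[0]+s*d[1]),1000*(-s*d[0]+c*d[1]),1000*p[2]],1)
O1=[np.pi,0,G[2]];O2=[np.pi,0,G[2]+np.pi]
def snap(tag):
    for n in("scene","top"): cv2.imwrite(f"pics/{n}_{tag}.png",grab_frame(n))
E
python3 - <<'E'
from h import *
for O in(O1,O2):
    for p in(g2w(-75,45,120),g2w(-75,-45,31),g2w(57,45,20),[.477,.325,.01],[.476,-.29,.01]):
        print(np.round(inverse_kinematics(p,O),2) if inverse_kinematics(p,O) is not None else None)
E
```

```text
[-0.83  0.34  0.75  2.15 -0.33  0.77 -1.49]
[-0.64  0.57  0.79  2.21 -0.7   0.63 -0.96]
[-0.55  0.7   0.55  1.87 -0.53  0.73 -1.32]
[-1.05  0.7   0.52  1.88 -0.52  0.7  -1.84]
[ 0.06  0.69  0.56  1.94 -0.56  0.68 -0.66]
[-0.49  0.28  0.35  2.14 -0.14  0.75  1.46]
[-0.32  0.46  0.39  2.2  -0.34  0.54  1.84]
[-0.28  0.63  0.19  1.86 -0.18  0.67  1.54]
[-0.67  0.63  0.03  1.87 -0.03  0.64  0.89]
[ 0.1   0.67  0.51  1.93 -0.51  0.67  2.44]
```

```bash
python3 - <<'E'
from h import *
print(read_time())
set_gripper(0.0,30)
move_ptp(g2w(-72,45,110),O1); print(read_time(),w2g(read_tool_pos()),read_contact_force())
move_linear(g2w(-72,45,31),speed=.12); print(read_time(),read_contact_force())
r=move_linear(g2w(33,45,31),speed=.05,max_force=8)
print(r,read_time(),w2g(read_tool_pos()),read_contact_force())
snap("pl")
E
python3 -c "
import cv2
s=cv2.imread('pics/scene_pl.png');cv2.imwrite('pics/a.png',cv2.resize(s[150:270,225:365],None,fx=5,fy=5,interpolation=cv2.INTER_CUBIC))"
```

```text
0.1
2.9583 [-71.8  45.7 110.1] [0.09967236 0.67460295 0.54878266]
3.7667 [ 0.07686038 -0.70255562  0.43925229]
True 5.1333 [ 0.  44.9 30.4] [-2.51707608  0.77385158  1.91856851]
```

View pics/a.png

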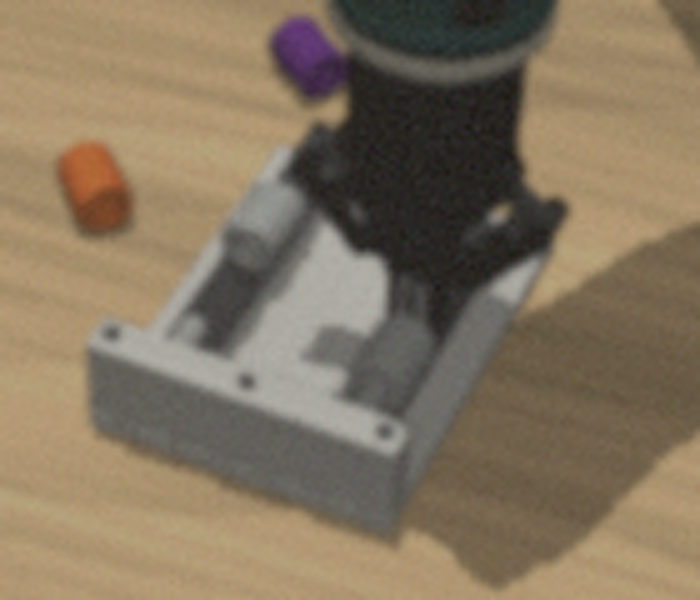

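The left sleeve, at about (395,350) in the crop, stopped with its front at the pin tip. The TCP read gauge x 0, where a tip stop predicts about -2 and full home about 28. Now I'll push the right one.

```bash
python3 - <<'E'
from h import *
move_linear(g2w(-15,45,31),speed=.1)
move_linear(g2w(-20,45,80),speed=.2)
move_linear(g2w(-76,-45,80),speed=.2)
move_linear(g2w(-76,-45,31),speed=.12)
r=move_linear(g2w(36,-45,31),speed=.05,max_force=8)
print(r,read_time(),w2g(read_tool_pos()),read_contact_force())
move_linear(g2w(15,-45,31),speed=.1)
move_linear(g2w(-20,-45,90),speed=.2)
move_ptp([.45,-.2,.25],O1)
snap("pr"); print(read_time())
E
python3 -c "
import cv2,numpy as np
s=cv2.imread('pics/scene_pr.png');t=cv2.imread('pics/top_pr.png')
cv2.imwrite('pics/b.png',cv2.resize(s[150:270,225:365],None,fx=5,fy=5,interpolation=cv2.INTER_CUBIC))
cv2.imwrite('pics/c.png',cv2.resize(t[180:300,225:385],None,fx=5,fy=5,interpolation=cv2.INTER_CUBIC))"
```

```text
True 9.075 [ 29.4 -45.1  30.5] [ 0.43490706 -0.11237919  0.49643606]
10.8833
```

View pics/b.png

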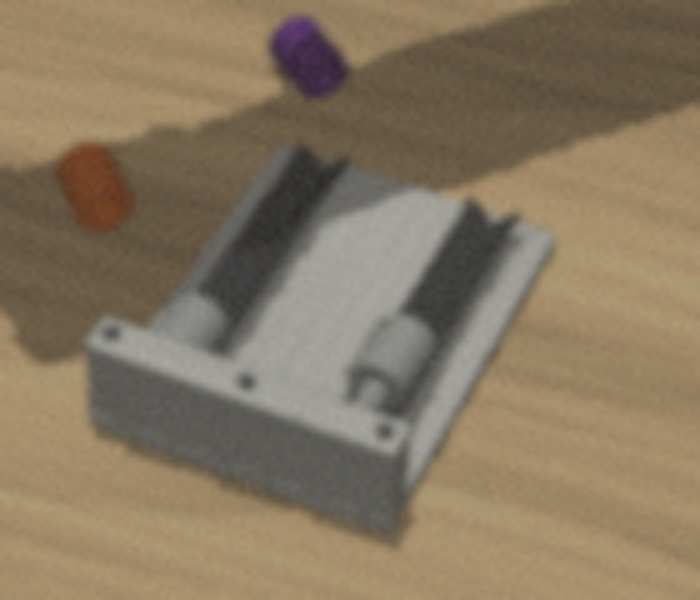

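View pics/c.png

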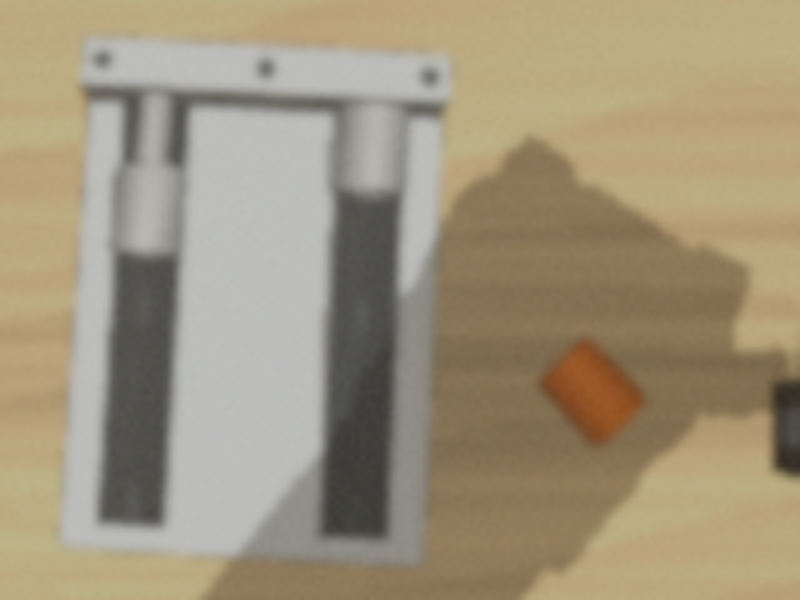

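Both stops hold at once. The right sleeve is against the block (top crop 368,148), and the left one touches its pin tip with the pin still showing (150,210). So the right sleeve fits. I'll pick that one first and put it in the kit box.

```bash
python3 - <<'E'
from h import *
set_gripper(0.05,30)
move_ptp(g2w(54,-45,90),O1)
r=move_linear(g2w(54,-45,22),speed=.12,max_force=8); print(r,w2g(read_tool_pos()))
set_gripper(0.0,30); print(read_finger_gap(),read_contact_force())
r=move_linear(g2w(0,-45,22),speed=.08,max_force=15); print(r,w2g(read_tool_pos()),read_contact_force())
if not r:
    move_linear(g2w(0,-45,110),speed=.2)
    print(read_finger_gap(),read_contact_force())
snap("lift"); print(read_time())
E
python3 -c "
import cv2,numpy as np
s=cv2.imread('pics/scene_lift.png')
cv2.imwrite('pics/d.png',cv2.resize(s[120:270,195:365],None,fx=4,fy=4,interpolation=cv2.INTER_CUBIC))"
```

```text
False [ 54.4 -45.3  22.6]
0.02783612984932402 [-2.15569634 -3.07732899  5.90486502]
False [ -0.  -45.3  22.9] [-5.27953377 -2.99215823 16.52220403]
0.027928186975788846 [-0.01088619  0.91033856 -2.77175597]
14.9667
```

View pics/d.png

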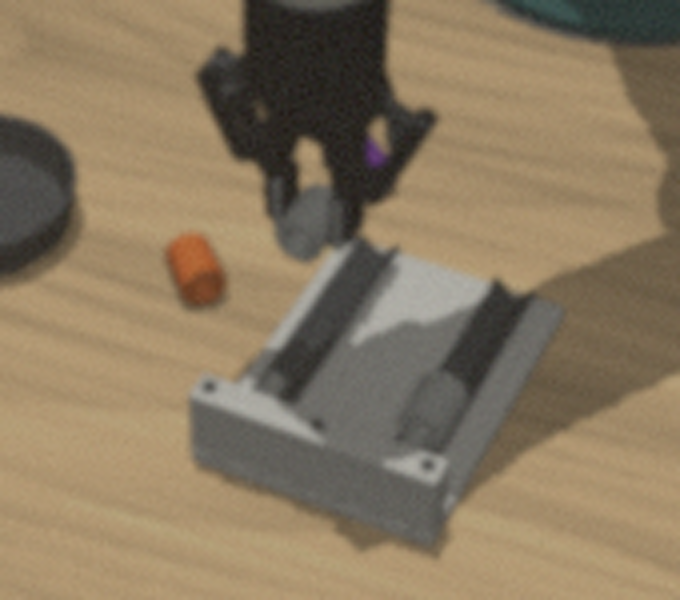

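The sleeve is held at (310,222) and the tight one is still at its pin tip. I'll take the held one to the box.

```bash
python3 - <<'E'
from h import *
move_ptp([.477,.325,.13],O1); print(read_finger_gap())
r=move_linear([.477,.325,.011],speed=.12,max_force=8); print(r,read_tool_pos())
set_gripper(0.05,30); print(read_finger_gap())
move_linear([.477,.325,.13],speed=.2)
move_ptp(g2w(25,45,90),O1)
snap("box"); print(read_time())
E
python3 -c "
import cv2,numpy as np
s=cv2.imread('pics/scene_box.png')
cv2.imwrite('pics/e.png',cv2.resize(s[150:290,240:490],None,fx=3,fy=3,interpolation=cv2.INTER_CUBIC))"
```

```text
0.028081599968285527
False [0.47738978 0.32520228 0.01165112]
0.0500234482956617
19.775
```

View pics/e.png

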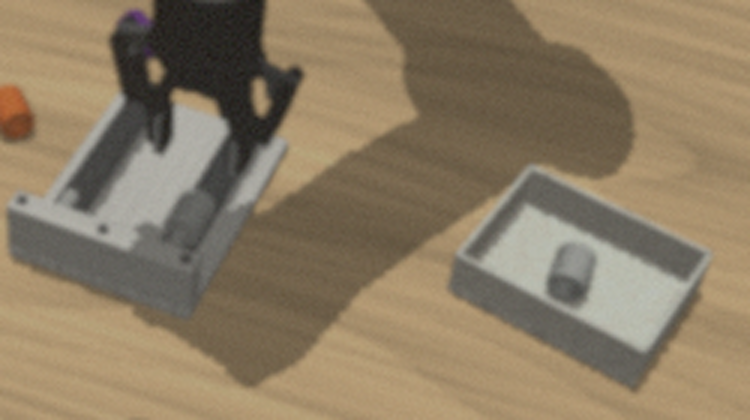

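The fitting sleeve lies in the box at (572,272). Next, the tight one goes to the dish.

```bash
python3 - <<'E'
from h import *
r=move_linear(g2w(26,45,20),speed=.12,max_force=8); print(r,w2g(read_tool_pos()))
set_gripper(0.0,35); print(read_finger_gap(),read_contact_force())
r=move_linear(g2w(15,45,20),speed=.06,max_force=20); print(r)
move_linear(g2w(15,45,120),speed=.2); g=read_finger_gap(); print(g,read_contact_force())
if g>.02:
    move_ptp([.476,-.29,.13],O1); print(read_finger_gap())
    r=move_linear([.476,-.29,.011],speed=.12,max_force=8); print(r,read_tool_pos())
    set_gripper(0.05,30); print(read_finger_gap())
    move_linear([.476,-.29,.15],speed=.2)
    move_ptp([.36,.12,.3],O1)
snap("dish"); print(read_time())
E
```

```text
False [26.3 44.9 20.4]
0.028320373415012368 [-1.62108199 -2.79191944  7.39066053]
False
0.027915081057511885 [ 0.25044948 -0.38071922 -1.77836531]
0.028017002462000163
False [ 0.47639294 -0.29024886  0.01164854]
0.049981123393968985
27.1917
```

View pics/scene_dish.png

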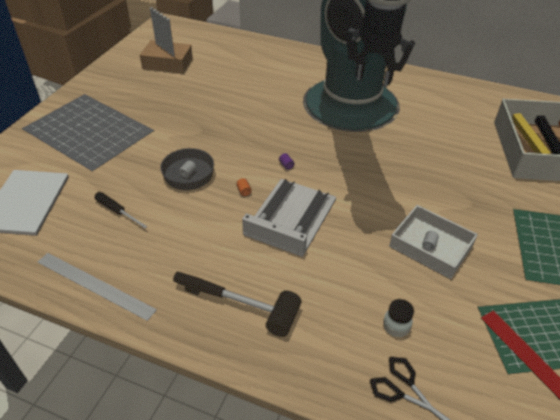

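View pics/top_dish.png

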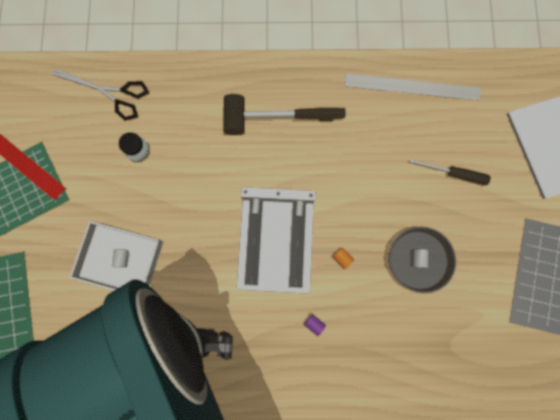

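The top view shows one sleeve in the box at (120,258) and the other in the dish at (421,258). The mallet, screwdriver, jar and decoys have not moved.

```bash
python3 - <<'E'
from plant import *
print(read_contact_force(),read_time()); hand_in()
E
```

```text
[ 0.9018508   0.31729926 -0.87010385] 27.1917
the job is handed in; nothing more can be done
```

I finished the job and handed it in at 27.2 s, well under the 64 s limit; the hand-in gave no verdict.

- **Fit test:** I pushed both sleeves along their lanes with shut fingers, stopping on contact. The left one was too tight and stopped at its pin tip. The right one slid home against the end block. A picture showed both in place at the same time. The stops read 1.5 to 2 mm past where I predicted, which is within the camera calibration error.
- **Placing:** The fitting (right) sleeve is in the white kit box and the tight (left) one is in the dark dish. The last pictures show each lying near the middle of its container.
- **Everything else:** The mallet, screwdriver, glue jar and the orange and purple look-alikes appear unmoved, and the arm was clear of everything.

One reading disagreed: the finger gap was about 28 mm on the 30 mm sleeves. Neither sleeve slipped. The highest tool force I read was about 17.6 N, while pulling the fitting sleeve off its pin.

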